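Set the sprung length stop and squeeze its cam lever shut

ROBOT

A 6-joint arm with a two-finger parallel gripper is mounted at the origin on a cart in front of the work surface, level with it; the furniture and walls round the work are solid. World frame = base frame: x ahead of the robot, y to its left, z up, the work surface at z = 0. Lengths are in m, angles in rad, forces in N, time in s.
With the tool pointing down it reaches from about 0.375 to 0.975 m from the base axis. Payload 3.8 kg.
Tool frame: the origin (TCP) lies midway between the tips of the shut fingers; the grasp point (between the pads) lies 19 mm behind it; z points along the fingers, y is the direction in which the jaws open and shut (so a half turn about z gives the same grasp; the last joint's range is limited). The gripper opens to 85 mm and grips with 20 to 120 N. Pads are 22 mm wide; open, the fingers measure 114 mm over their backs; the gripper's body (76 mm by 85 mm) begins 54 mm behind the grasp point. The pads swing forward as they close: fully open they stand 13 mm farther back than shut.
Start: joints at [-1.189, 0.264, 1.604, -0, 1.274, -0.037], TCP at [0.274, -0.617, 0.231] pointing down, gripper open.
Joint ranges: [-2.63, 2.63], [-0.94, 2.18], [0.31, 2.57], [-1.31, 4.45], [0, 2.66], [-2.55, 2.55]. Speed limits (rad/s): [2.57, 2.57, 3.14, 3.14, 3.14, 3.14].

INTERFACE

Orientations are given as a rotation vector (axis times angle).
In Python, from workcell import bot gives the robot as it stands.
- The arm moves only by the tool drive_tool, never from a script. Its argument "deltas" is a list of rows, each an object with "hand": the opening, from 0 (shut) to 1 (fully open); "offset": the shift along the world's x, y, z in cm, a list of three; "angular": the turn, a rotation vector about the world's x, y, z in degrees, a list of three. A call has 1 to 8 rows; each row is the pose to reach, as a shift and turn from the pose commanded when the call began; what a row does not reach only later rows make up. A row lasts 1/8 s, in which the tool goes at most 62.5 mm and 10.7 degrees, less where a joint would pass 70% of its speed; a pose out of reach is approached as far as the arm can. A call with a gripper value outside its range is refused whole. The fingers move at their own pace and stop on an object; "force" is the grip in N (left out, the last holds). Time passes only in rows, so rows that repeat a pose let the fingers close. It gives the time, the measured TCP pose, the force and the opening at its end, in the units of the state.
- bot.read_state(): the state, without advancing time (a new reading comes with each control period).
- bot.read_camera(name): name is "scene" or "top"; returns a dict with "frame" (420x560x3 uint8, blue, green, red), "mtx" (3x3 intrinsics, pixels), "k1" (the pictures are not rectified: a ray, as slopes to the right and down, at radius r is drawn at 1 + k1 r^2 times it, then the intrinsics apply), "R" (3x3) and "t" (3): a world point X has camera coordinates R X + t. Camera axes: x right, y down, z forward; pixel columns grow to the right and rows downward; lengths in m; the calibration is good to about 2 mm. A picture is of the moment at which its call begins. There is no depth.
- bot.finish_job(): hands the job in, once; it reports no verdict.
The state is a dict: "time": time; "q": joint angles; "joint_vel": joint speeds; "joint_torque": joint torques, N m; "tool_pos": TCP position; "tcp_rot": TCP orientation; "wrist_force": force on the tool from outside, world axes, zero at the start; "torque": the same for the moment, N m; "width": opening from 0.0 (shut) to 1.0 (fully open).
Only numpy, scipy, OpenCV 4.12 (cv2) and the standard library are available. Lean on these libraries where they do the work, as an engineer would, in place of code of your own. Each camera call takes 0.05 s, during which the arm holds its last target. There are 200 camera calls.

TASK

Set the length stop for the next bending batch: draw the sprung sliding leg out by its crossbar until the black pointer stands on the red mark, leaving the orange cam lever open, and pause there about a second. Then, keeping the pointer on the red mark, squeeze the cam lever flat against the leg between the fingers, and finish while still holding it so: the leg at the mark and the lever pinched shut. Leave the clamp block, bolt, nut and small spanner round it where they lie.

Things in the scene. Friction and masses are not known exactly. Their poses are not given: they have to be found in the camera images.
- stop_bed: Length stop: grey bed plate fixed to the worktop, local x -152 to +104 mm, y -76 to +56, 10 mm thick; blue spring housing at its far end (x +17 to +105, y +-30, top z 66). Origin on the worktop surface, z up. The leg is pulled out along local -x. Guide rail under the leg: 12 mm wide, up to z 25; beside it the plate's top (z 10) is free, so fingertips can go down to about z 16.
- leg (a joint): Sliding leg, m pulled out of the housing: 0 = in (start), at most 0.09. A spring draws it back: 3.6 N at 0, plus 60 N/m as it comes out, and 0.6 N friction; let go, it runs back in.
- leg_bar: The leg: aluminium bar 16 mm wide (local y +-8), z 26 to 58 mm, with a dark crossbar head across its end: 12 mm thick (x), 96 mm long (y +-48), z 26 to 56. Axes as stop_bed; origin on the bed's origin when in, moves along -x with the leg. The crossbar's back face is 55 mm from this origin to -x: two fingers standing either side of the bar, behind the crossbar, can draw it out.
- grip_point (a point): Point on the leg 13 mm behind (+x of) the crossbar's back face, mid-width of bar plus shut lever, 42 mm above the worktop; moves with the leg, axes as stop_bed. The two are 21 mm wide together: the bar's right flank is 10.5 mm to local -y, the shut lever's outer face 10.5 mm to +y; while open, the lever's outer edge stands up to 32 mm to +y.
- lever (a joint): Orange cam lever on the leg's left (local +y) flank, rad: 0 = shut flat along the bar; starts 0.28 to 0.40 open, at most 0.45. Upright pivot 58 mm behind the crossbar's back face, by the housing; the free end is beside the crossbar and swings out to +y. Stays where it is left; about 1 N at the free end moves it. Rides with the leg.
- lever_pad: The lever's orange handle, 50 mm long, 5 mm thick, 28 mm high (z 28 to 56 above the worktop); origin on the pivot axis, local -x runs along the handle to its free end 53 mm away.
- lever_end (a point): Point on the mid-line of the lever handle, 50 mm from the pivot, 3 mm short of its free end, half-way up.
- pointer_tip (a point): Tip of the black pointer that the right end of the crossbar carries over the white scale; moves with the leg. Level with the middle of the crossbar's thickness.
- red_mark: Red mark clipped on the white scale, 10 mm wide along the scale (local x +-5), 25 mm across; origin at its middle, axes as stop_bed. Its distance along local -x from the pointer tip is the length still to pull (35 to 75 mm at the start).
- t_block: Bystander: olive T-shaped clamp block, 40x44x24 mm, lying on the worktop; origin at the centre of its underside.
- bolt_1: Bystander: hexagon bolt, 56 mm, lying on the worktop; origin at the centre of its underside.
- nut_1: Bystander: hexagon nut, 22 mm, lying on the worktop; origin at the centre of its underside.
- spanner_10: Bystander: small spanner, 125 mm, lying on the worktop; origin at the centre of its underside.

How it is judged:
By the outcome, as a careful person would: the job done as asked, in the order asked, and still so for the second after the job is handed in, while the arm keeps its last pose, push and grip.
It also fails if it takes over 29 s, if anything falls off the work surface, if the arm or the gripper's body presses on something with over 40 N, if the wrist force passes 120 N, or if a joint passes its speed limit or range.

## Working session

There is one attempt and no reset: what is moved stays moved. The work goes in short steps, Python scripts to look and compute and a tool call to move; the robot and the scene stay as the last step left them, time stands still between calls to the robot, and variables do not carry over. Pictures are saved under pics/ and viewed, about 8 in all and at most 12, crops included, and the job is handed in when it is done.

Besides the shell and the picture viewer there is one more tool, called after "Call:" as name([rows], argument=value, ...), one row to a line, values as JSON. drive_tool: Moves the arm, as the interface text tells. Its arguments: {"type":"object","properties":{"deltas":{"type":"array"},"force":{"type":"number"}},"required":["deltas"]}

```bash
mkdir -p pics; ls; cat > h.py <<'E'
import numpy as np, cv2
from workcell import bot
def ray(c,u,v):
    K=np.array(c["mtx"]);p=np.array([(u-K[0,2])/K[0,0],(v-K[1,2])/K[1,1]])
    s=p.copy()
    for _ in range(20): s=p/(1+c["k1"]*(s@s))
    R=np.array(c["R"]);t=np.array(c["t"]).ravel()
    return -R.T@t, R.T@np.array([s[0],s[1],1])
def onz(c,u,v,z):
    o,d=ray(c,u,v); return o+d*(z-o[2])/d[2]
def proj(c,X):
    x=np.array(c["R"])@np.array(X)+np.array(c["t"]).ravel(); s=x[:2]/x[2]; s=s*(1+c["k1"]*(s@s))
    K=np.array(c["mtx"]); return s*[K[0,0],K[1,1]]+[K[0,2],K[1,2]]
E
python3 - <<'E'
from h import *
import pickle
for n in("scene","top"):
    c=bot.read_camera(n); cv2.imwrite(f"pics/{n}0.png",c["frame"]); pickle.dump(c,open(n+"0.pkl","wb"))
    print(n,c["k1"],-np.array(c["R"]).T@np.array(c["t"]).ravel(),np.array(c["mtx"])[0])
print(bot.read_state())
E
```

```text
pics
scene -0.09006591188607665 [-0.18886044  0.55196083  0.47545967] [495.24206428   0.         283.45863942]
top 0.04628125043831841 [0.43679048 0.19457078 0.9894607 ] [476.7203346    0.         278.20630834]
{'time': 0.1, 'q': array([-1.18891228e+00,  2.64673673e-01,  1.60527300e+00,  1.15394643e-05,
        1.27368739e+00, -3.69103464e-02]), 'joint_vel': array([ 6.13836787e-04, -1.96843747e-04, -2.29936599e-03, -7.29914296e-04,
        1.24395688e-03, -6.82688775e-05]), 'joint_torque': array([ 5.86460264e-04, -5.16706824e+01, -3.68590450e+01, -5.54731480e-05,
        6.27710469e-03, -1.32387635e-05]), 'tool_pos': array([ 0.27423966, -0.61604389,  0.2300701 ]), 'tcp_rot': array([-3.07100097e+00, -6.52620151e-01,  5.32955425e-04]), 'wrist_force': array([ 0.71672025,  0.03480217, -0.6419973 ]), 'torque': array([ 0.03899131, -0.06255912,  0.03286525]), 'width': 1.0017696913248442}
```

View pics/scene0.png

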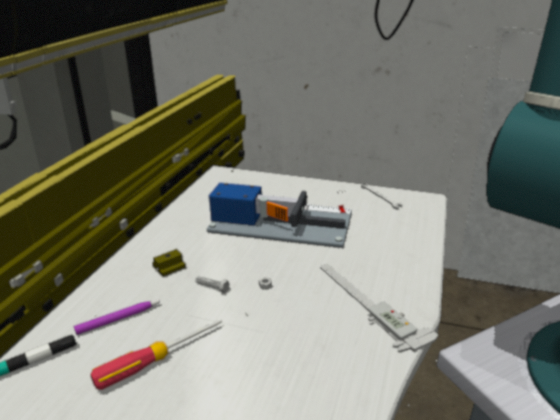

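View pics/top0.png

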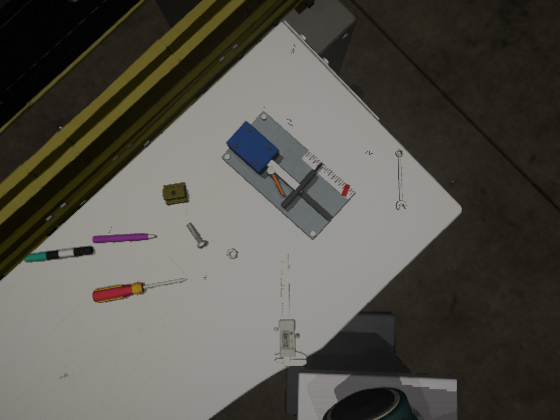

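The scene view shows the stop with the housing at (236,204) and the red mark at (342,209). In the top view the housing is at (252,147), the crossbar at about (303,185), the lever at (278,186) and the red mark at (346,190). Next I'll measure them.

```bash
cat > m.py <<'E'
from h import *
import pickle
c=pickle.load(open("top0.pkl","rb"));f=c["frame"]
hsv=cv2.cvtColor(f,cv2.COLOR_BGR2HSV)
def blob(lo,hi,roi=(215,100,365,245)):
    m=cv2.inRange(hsv,lo,hi);k=np.zeros_like(m);k[roi[1]:roi[3],roi[0]:roi[2]]=255;m&=k
    n,l,s,ce=cv2.connectedComponentsWithStats(m);i=1+np.argmax(s[1:,4])
    q=cv2.findContours((l==i).astype(np.uint8),0,1)[0][0]
    return ce[i],s[i,4],cv2.minAreaRect(q)
E
python3 - <<'E'
from m import *
for n,lo,hi,z in(("blue",(105,120,50),(125,255,255),.066),("red",(170,120,90),(180,255,255),.012),("red0",(0,140,90),(6,255,255),.012),("orange",(7,130,80),(20,255,255),.056),("dark",(0,0,0),(180,90,75),.056)):
    try: ce,a,r=blob(lo,hi)
    except Exception as e: print(n,e);continue
    b=cv2.boxPoints(r);print(n,ce.round(1),a,np.array([onz(c,*p,z)[:2] for p in b]).round(4).tolist(),onz(c,*ce,z).round(4))
cv2.imwrite("pics/crop0.png",cv2.resize(f[100:250,212:368],None,fx=5,fy=5,interpolation=2)[:600])
cv2.imwrite("pics/crop0.png",cv2.resize(f[105:245,215:365],None,fx=4.2,fy=4.2,interpolation=2))
E
```

```text
blue [252.1 146.5] 1266 [[0.6019, 0.3166], [0.6475, 0.2787], [0.5916, 0.2124], [0.5461, 0.2503]] [0.5968 0.2642 0.066 ]
red attempt to get argmax of an empty sequence
red0 [345.1 190. ] 47 [[0.5126, 0.0825], [0.5348, 0.0743], [0.5317, 0.0661], [0.5095, 0.0743]] [0.5215 0.0746 0.012 ]
orange [277.3 184.2] 62 [[0.5444, 0.2256], [0.5465, 0.2217], [0.5068, 0.2005], [0.5048, 0.2043]] [0.5255 0.2129 0.056 ]
dark [304.  193.8] 828 [[0.5473, 0.2201], [0.5703, 0.127], [0.4586, 0.0999], [0.4356, 0.1925]] [0.5081 0.16   0.056 ]
```

View pics/crop0.png

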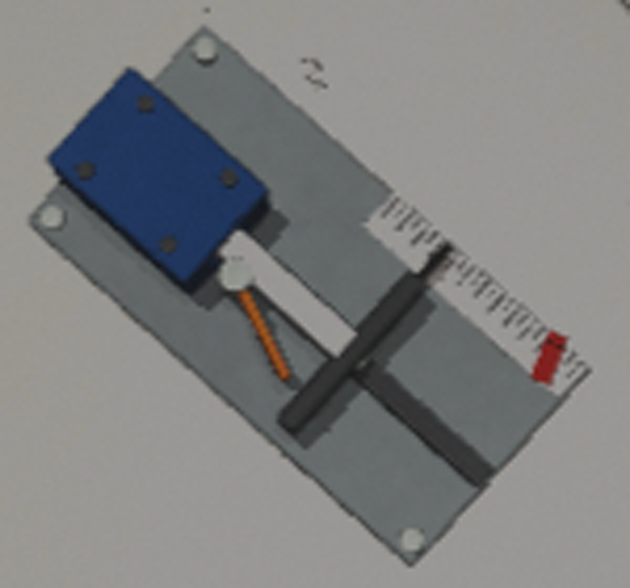

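```bash
python3 - <<'E'
from m import *
g=lambda x,y,z:onz(c,x/4.2+215-.4,y/4.2+105-.4,z)[:2]
P=np.array([g(205,25,.01),g(30,220,.01),g(410,565,.01),g(590,370,.01)])
L=np.array([[104,-76],[104,56],[-152,56],[-152,-76]])/1000
# rigid fit
H=(L-L.mean(0)).T@(P-P.mean(0));U,S,V=np.linalg.svd(H);R=V.T@U.T;t=P.mean(0)-R@L.mean(0)
print("yaw",np.degrees(np.arctan2(R[1,0],R[0,0])),"t",t,"res mm",((R@L.T).T+t-P)*1000)
loc=lambda p:((np.asarray(p)[:2]-t)@R*1000).round(1)
b=np.array([onz(c,*p,.066)[:2] for p in cv2.boxPoints(blob((105,120,50),(125,255,255))[2])])
print("housing",[loc(p) for p in b],loc(b.mean(0)))
for n,x,y,z in(("red",550,358,.012),("redA",556,333,.012),("redB",543,383,.012),("ptr",447,247,.03),("barR",420,285,.056),("barL",290,420,.056),("leverEnd",286,378,.056),("pivot",236,273,.06),("railend",480,480,.025)): print(n,loc(g(x,y,z)),g(x,y,z).round(4))
ce=blob((0,140,90),(6,255,255))[0];print("redc",ce,[loc(onz(c,*ce,z)) for z in(.01,.015,.02)])
E
```

```text
yaw 49.425609679362374 t [0.55823917 0.21740597] res mm [[ 1.399493   -0.28336542]
 [ 0.32942156  2.30265714]
 [-2.13817308 -0.75326188]
 [ 0.40925852 -1.26602983]]
housing [array([103.7,  31.4]), array([104.6, -28. ]), array([ 17.9, -28.6]), array([17.1, 30.6])] [60.8  1.3]
red [-132.9  -65.9] [0.5219 0.0736]
redA [-126.9  -77. ] [0.5342 0.071 ]
redB [-138.5  -54.5] [0.5095 0.0768]
ptr [-59.9 -70. ] [0.5724 0.1264]
barR [-63.5 -44.2] [0.5506 0.1404]
barL [-60.9  43.4] [0.4856 0.1994]
leverEnd [-46.3  30.1] [0.5052 0.2018]
pivot [3.8 9.6] [0.5534 0.2265]
railend [-146.8    2.3] [0.461  0.1074]
redc [345.08510638 189.9787234 ] [array([-132.4,  -65.3]), array([-132.2,  -64.6]), array([-132.1,  -63.9])]
```

Call:
drive_tool([
  {"hand":1,"offset":[1.6,5,0],"angular":[0,0,1.6]},
  {"hand":1,"offset":[3.2,10,0],"angular":[0,0,3.2]},
  {"hand":1,"offset":[4.8,15,0],"angular":[0,0,4.8]},
  {"hand":1,"offset":[6.4,20,0],"angular":[0,0,6.4]},
  {"hand":1,"offset":[8,25,0],"angular":[0,0,8]},
  {"hand":1,"offset":[9.6,30,0],"angular":[0,0,9.6]},
  {"hand":1,"offset":[11.2,35,0],"angular":[0,0,11.2]},
  {"hand":1,"offset":[12.8,40,0],"angular":[0,0,12.8]},
], force=30)

```text
time: 1.1
tool_pos: [0.4025, -0.2149, 0.231]
tcp_rot: [-2.981, -0.992, 0.0]
wrist_force: [1.4, 0.6, -0.2]
width: 1.001
```

Call:
drive_tool([
  {"hand":1,"offset":[1.6,5,0],"angular":[0,0,1.6]},
  {"hand":1,"offset":[3.2,10,0],"angular":[0,0,3.2]},
  {"hand":1,"offset":[4.8,15,-1],"angular":[0,0,4.8]},
  {"hand":1,"offset":[6.4,20,-2],"angular":[0,0,6.4]},
  {"hand":1,"offset":[8,25,-3],"angular":[0,0,8]},
  {"hand":1,"offset":[9.6,30,-5],"angular":[0,0,9.6]},
  {"hand":0.9,"offset":[11.2,35,-7],"angular":[0,0,11.2]},
  {"hand":0.9,"offset":[12.7,40.35,-9],"angular":[0,0,12.7]},
])

```text
time: 2.1
tool_pos: [0.5296, 0.1884, 0.1404]
tcp_rot: [2.852, 1.316, -0.0]
wrist_force: [0.9, -0.7, 0.5]
width: 0.901
```

Call:
drive_tool([
  {"hand":0.9,"offset":[0,0,0],"angular":[0,0,0]},
  {"hand":0.9,"offset":[0,0,0],"angular":[0,0,0]},
])

```text
time: 2.35
tool_pos: [0.5289, 0.1866, 0.1407]
tcp_rot: [2.852, 1.316, -0.003]
wrist_force: [0.2, -0.5, 0.0]
width: 0.903
```

```bash
python3 - <<'E'
from h import *
a=bot.read_camera("top")["frame"][95:250,205:375];b=bot.read_camera("scene")["frame"][120:275,185:385]
z=lambda i:cv2.resize(i,(400,int(400*i.shape[0]/i.shape[1])),interpolation=2)
a,b=z(a),z(b);h=min(a.shape[0],b.shape[0]);cv2.imwrite("pics/c1.png",np.hstack([a[:h],b[:h]]))
E
```

```text
(no output)
```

View pics/c1.png

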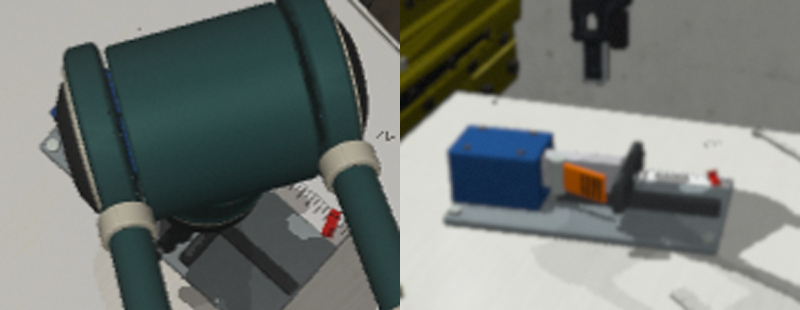

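The top view (left) is blocked by the wrist, though the red mark is still visible at (332,222). The scene view (right) has the gripper above the leg and the red mark at (714,178). I'll triangulate the mark to check its height, then descend.

```bash
python3 - <<'E'
from h import *
import pickle
c=pickle.load(open("scene0.pkl","rb"));T=pickle.load(open("top0.pkl","rb"))
def red(c,roi):
    h=cv2.cvtColor(c["frame"],cv2.COLOR_BGR2HSV);m=cv2.inRange(h,(0,130,90),(7,255,255))|cv2.inRange(h,(172,130,90),(180,255,255))
    ys,xs=np.nonzero(m);k=(xs>roi[0])&(xs<roi[2])&(ys>roi[1])&(ys<roi[3]);return xs[k],ys[k]
ps=red(c,(320,190,360,230));pt=red(T,(330,170,365,210))
print(ps[0].min(),ps[0].max(),ps[1].min(),ps[1].max(),len(ps[0]))
o1,d1=ray(c,ps[0].mean(),ps[1].mean());o2,d2=ray(T,pt[0].mean(),pt[1].mean())
s=np.linalg.lstsq(np.c_[d1,-d2],o2-o1,rcond=None)[0];A=o1+d1*s[0];B=o2+d2*s[1];print(A,B)
t=np.array([.55824,.21741]);y=np.radians(49.5);R=np.array([[np.cos(y),-np.sin(y)],[np.sin(y),np.cos(y)]])
for X in(A,B):print((X[:2]-t)@R*1000)
# scene-view, where would mark centre at various local x appear
for lx in(-127,-132,-137):
  for z in (.012,.022): print(lx,z,proj(c,[*(t+R@[lx/1000,-.066]),z]).round(1))
print(ps[0].mean(),ps[1].mean())
E
```

```text
340 343 206 211 18
[0.52144739 0.07433032 0.01164715] [0.52157462 0.07453299 0.0116333 ]
[-132.69353158  -64.94549376]
[-132.45679178  -64.91062442]
-127 0.012 [338.6 208. ]
-127 0.022 [338.8 203.5]
-132 0.012 [341.1 208.2]
-132 0.022 [341.3 203.7]
-137 0.012 [343.7 208.5]
-137 0.022 [343.9 204. ]
341.3888888888889 208.66666666666666
```

Call:
drive_tool([
  {"hand":0.9,"offset":[0,0,-3],"angular":[0,0,0]},
  {"hand":0.9,"offset":[0,0,-6],"angular":[0,0,0]},
  {"hand":0.9,"offset":[0,0.1,-8],"angular":[0,0,0]},
  {"hand":0.9,"offset":[0,0.1,-10],"angular":[0,0,0]},
  {"hand":0.9,"offset":[0,0.1,-11.7],"angular":[0,0,0]},
  {"hand":0.9,"offset":[0,0.1,-11.7],"angular":[0,0,0]},
])

```text
time: 3.2
tool_pos: [0.5284, 0.1867, 0.0233]
tcp_rot: [-2.854, -1.313, 0.004]
wrist_force: [-0.4, -0.4, 0.2]
width: 0.896
```

The two views agree on the mark: local x is -132.5 and z is 12 mm. That means about 71.5 mm to pull. I'll draw most of it, then look.

Call:
drive_tool([
  {"hand":0.9,"offset":[-0.4,-0.46,0],"angular":[0,0,0]},
  {"hand":0.9,"offset":[-0.9,-1.05,0],"angular":[0,0,0]},
  {"hand":0.9,"offset":[-1.5,-1.75,0],"angular":[0,0,0]},
  {"hand":0.9,"offset":[-2.1,-2.46,0],"angular":[0,0,0]},
  {"hand":0.9,"offset":[-2.7,-3.16,0],"angular":[0,0,0]},
  {"hand":0.9,"offset":[-3.3,-3.86,0],"angular":[0,0,0]},
  {"hand":0.9,"offset":[-3.9,-4.56,0],"angular":[0,0,0]},
  {"hand":0.9,"offset":[-3.9,-4.56,0],"angular":[0,0,0]},
])

```text
time: 4.2
tool_pos: [0.4924, 0.143, 0.0258]
tcp_rot: [2.853, 1.315, 0.009]
wrist_force: [3.4, 4.4, -4.6]
width: 0.903
```

```bash
cat > look.py <<'E'
import sys
from h import *
c=bot.read_camera("scene");f=c["frame"];d=bot.read_camera("top")
cv2.imwrite(f"pics/raw_{sys.argv[1]}.png",f)
a=cv2.resize(f[150:250,200:360],(800,500),interpolation=2)[:,250:]
b=cv2.resize(d["frame"][160:245,290:365],(230,261),interpolation=2)
a=np.hstack([a,np.zeros((500,230,3),np.uint8)]);a[:261,-230:]=b
cv2.imwrite(f"pics/{sys.argv[1]}.png",a)
s=bot.read_state();print(s["time"],s["tool_pos"],s["wrist_force"],s["width"])
E
python3 look.py c2
```

```text
4.3 [0.49259875 0.1432498  0.02579257] [ 3.99816115  6.17547421 -5.13484355] 0.9027946802184582
```

View pics/c2.png

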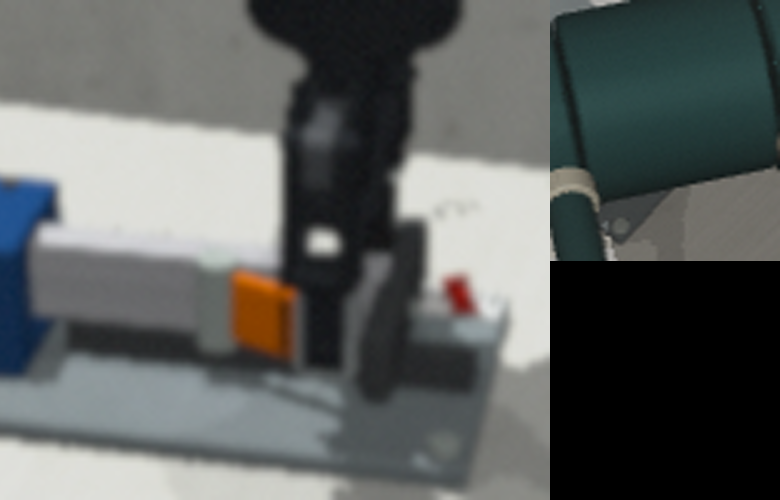

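```bash
cat > pr.py <<'E'
from h import *
import pickle
c=pickle.load(open("scene0.pkl","rb"))
t=np.array([.55824,.21741]);y=np.radians(49.5);R=np.array([[np.cos(y),-np.sin(y)],[np.sin(y),np.cos(y)]])
def P(lx,ly,z): return proj(c,[*(t+R@[lx/1000,ly/1000]),z/1000])
E
python3 - <<'E'
from pr import *
cr=lambda p:((p-[200,150])*5-[250,0]).round(0)
for p in(0,51,55,59,72):
  print(p,[cr(P(-55-12*a-p,48*s,z)).tolist() for a,s,z in((0,1,26),(1,1,26),(0,1,56),(1,1,56),(0,-1,56),(1,-1,56))],"ptr",cr(P(-61-p,-66,14)))
E
```

```text
0 [[198.0, 384.0], [231.0, 388.0], [197.0, 311.0], [230.0, 314.0], [254.0, 192.0], [284.0, 195.0]] ptr [278. 269.]
51 [[339.0, 400.0], [373.0, 404.0], [341.0, 326.0], [375.0, 329.0], [385.0, 204.0], [417.0, 207.0]] ptr [405. 282.]
55 [[350.0, 401.0], [384.0, 405.0], [352.0, 327.0], [386.0, 330.0], [396.0, 205.0], [427.0, 208.0]] ptr [415. 283.]
59 [[362.0, 403.0], [395.0, 406.0], [363.0, 328.0], [398.0, 332.0], [406.0, 206.0], [438.0, 209.0]] ptr [425. 284.]
72 [[398.0, 407.0], [432.0, 410.0], [401.0, 332.0], [435.0, 336.0], [440.0, 210.0], [472.0, 213.0]] ptr [458. 287.]
```

```bash
python3 - <<'E'
import cv2,numpy as np
# horizontal profiles across the crossbar near end in scene, before and now
for n in("pics/scene0.png","pics/raw_c2.png"):
    g=cv2.cvtColor(cv2.imread(n),cv2.COLOR_BGR2GRAY)
    for v in(200,212,222): print(n,v,g[v,285:340].tolist())
E
```

```text
pics/scene0.png 200 [179, 180, 180, 183, 185, 187, 187, 191, 192, 191, 187, 170, 134, 94, 75, 69, 61, 52, 40, 36, 48, 100, 157, 195, 206, 208, 209, 208, 209, 208, 208, 208, 207, 207, 208, 208, 208, 209, 209, 208, 209, 209, 208, 208, 208, 208, 209, 208, 207, 207, 207, 208, 208, 207, 207]
pics/scene0.png 212 [57, 73, 86, 95, 95, 90, 82, 74, 74, 70, 65, 58, 47, 38, 33, 33, 39, 60, 77, 80, 80, 83, 88, 93, 97, 111, 131, 141, 142, 143, 143, 143, 145, 146, 147, 147, 146, 146, 145, 148, 149, 152, 156, 162, 167, 167, 166, 169, 174, 180, 182, 182, 184, 187, 173]
pics/scene0.png 222 [70, 70, 69, 60, 50, 45, 36, 37, 36, 37, 37, 35, 34, 34, 34, 38, 38, 37, 38, 39, 38, 37, 38, 35, 35, 38, 39, 37, 37, 38, 36, 37, 37, 35, 37, 37, 37, 37, 38, 38, 37, 38, 39, 39, 41, 43, 40, 41, 41, 44, 43, 47, 48, 49, 54]
pics/raw_c2.png 200 [195, 195, 196, 197, 199, 201, 197, 197, 199, 200, 201, 202, 203, 204, 206, 206, 204, 201, 196, 180, 144, 86, 39, 25, 28, 42, 80, 116, 133, 136, 138, 127, 94, 53, 30, 23, 28, 38, 53, 61, 62, 61, 58, 49, 42, 44, 42, 42, 43, 73, 138, 198, 218, 220, 220]
pics/raw_c2.png 212 [105, 105, 104, 103, 97, 98, 101, 101, 101, 101, 97, 89, 81, 80, 79, 79, 80, 79, 78, 79, 68, 51, 59, 74, 78, 63, 40, 24, 21, 23, 23, 24, 29, 48, 72, 86, 86, 83, 75, 58, 44, 43, 45, 45, 42, 42, 56, 79, 96, 111, 125, 129, 133, 133, 124]
pics/raw_c2.png 222 [74, 71, 71, 64, 57, 54, 53, 50, 49, 46, 46, 45, 44, 42, 42, 43, 41, 42, 41, 43, 43, 45, 51, 66, 76, 64, 43, 28, 28, 25, 25, 25, 32, 57, 82, 85, 70, 48, 39, 40, 40, 41, 40, 34, 35, 38, 39, 38, 40, 40, 39, 40, 42, 41, 41]
```

Both the tool position and the crossbar's image shift give about 55 mm pulled so far. The lever is still open and the spring force is as expected (about 7.3 N). About 17 mm remain, so I'll pull that and dwell for over a second.

Call:
drive_tool([
  {"hand":0.9,"offset":[-0.35,-0.35,0],"angular":[0,0,0]},
  {"hand":0.9,"offset":[-0.7,-0.7,-0.1],"angular":[0,0,0]},
  {"hand":0.9,"offset":[-1.0,-1.0,-0.2],"angular":[0,0,0]},
  {"hand":0.9,"offset":[-1.2,-1.24,-0.2],"angular":[0,0,0]},
  {"hand":0.9,"offset":[-1.2,-1.24,-0.2],"angular":[0,0,0]},
])

```text
time: 4.92
tool_pos: [0.4829, 0.1316, 0.0257]
tcp_rot: [2.852, 1.315, 0.016]
wrist_force: [4.0, 6.4, 3.1]
width: 0.9
```

```bash
python3 look.py c3; python3 - <<'E'
from pr import *
s=bot.read_state();print("TCP local",(s["tool_pos"][:2]-t)@R*1000)
for n in("pics/scene0.png","pics/raw_c2.png","pics/raw_c3.png"):
    g=cv2.cvtColor(cv2.imread(n),cv2.COLOR_BGR2GRAY)
    print(n,g[200,295:350].tolist())
cr=lambda p:((p-[200,150])*5-[250,0]).round(0)
for lx in(-127.5,-132.5,-137.5): print(lx,cr(P(lx,-54,12)),cr(P(lx,-77,12)))
E
```

```text
5.025 [0.48294933 0.13164749 0.02568916] [2.27983075 5.95607955 3.66084257] 0.9022550569790626
TCP local [-114.11170664    1.55317736]
pics/scene0.png [187, 170, 134, 94, 75, 69, 61, 52, 40, 36, 48, 100, 157, 195, 206, 208, 209, 208, 209, 208, 208, 208, 207, 207, 208, 208, 208, 209, 209, 208, 209, 209, 208, 208, 208, 208, 209, 208, 207, 207, 207, 208, 208, 207, 207, 207, 208, 207, 207, 207, 206, 205, 206, 207, 208]
pics/raw_c2.png [201, 202, 203, 204, 206, 206, 204, 201, 196, 180, 144, 86, 39, 25, 28, 42, 80, 116, 133, 136, 138, 127, 94, 53, 30, 23, 28, 38, 53, 61, 62, 61, 58, 49, 42, 44, 42, 42, 43, 73, 138, 198, 218, 220, 220, 221, 220, 222, 221, 221, 220, 220, 219, 220, 221]
pics/raw_c3.png [206, 205, 206, 204, 202, 202, 202, 202, 200, 198, 203, 208, 210, 209, 208, 208, 203, 199, 186, 149, 90, 40, 27, 33, 62, 116, 162, 177, 178, 160, 110, 56, 30, 23, 24, 26, 28, 32, 36, 35, 35, 36, 39, 41, 42, 45, 47, 82, 145, 199, 217, 220, 219, 220, 221]
-127.5 [440. 304.] [448. 277.]
-132.5 [453. 306.] [461. 278.]
-137.5 [465. 307.] [473. 279.]
```

View pics/c3.png

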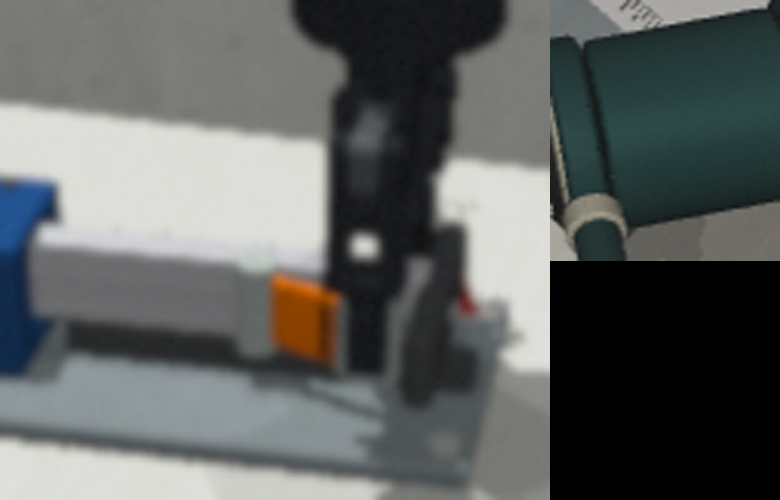

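The pointer is about 1.8 mm short of the mark's middle. The lever is still open, with its orange edge at (270–340, 315). I'll nudge it out and dwell.

Call:
drive_tool([
  {"hand":0.9,"offset":[-0.07,-0.08,0],"angular":[0,0,0]},
  {"hand":0.9,"offset":[-0.13,-0.15,0],"angular":[0,0,0]},
  {"hand":0.9,"offset":[-0.13,-0.15,0],"angular":[0,0,0]},
  {"hand":0.9,"offset":[-0.13,-0.15,0],"angular":[0,0,0]},
])

```text
time: 5.52
tool_pos: [0.4819, 0.1304, 0.0257]
tcp_rot: [2.852, 1.315, 0.017]
wrist_force: [4.3, 7.1, 4.1]
width: 0.9
```

```bash
cat > chk.py <<'E'
from pr import *
s=bot.read_state();print(s["time"],"TCP local",(s["tool_pos"][:2]-t)@R*1000,s["tool_pos"][2],s["wrist_force"],s["width"])
def edge(f):
    g=cv2.cvtColor(f,cv2.COLOR_BGR2GRAY).astype(float)[200]
    i=next(i for i in range(360,280,-1) if g[i]<130); return i+(130-g[i])/(g[i+1]-g[i])
sh=edge(bot.read_camera("scene")["frame"])-edge(c["frame"])
ps=np.arange(50,90,.1);pd=[P(-67-p,-48,56)[0]-P(-67,-48,56)[0] for p in ps]
print("pull from image",np.interp(sh,pd,ps))
E
python3 chk.py
```

```text
5.525 TCP local [-115.79531187    1.55485517] 0.025695486567456155 [4.25618704 7.14371019 4.077128  ] 0.8998031313260972
pull from image 71.3214561339562
```

Pull is 71.3 mm by image and 71.8 mm by tool position, so it's on the mark. Dwell for over 1 s, then close.

Call:
drive_tool([
  {"hand":0.9,"offset":[0,0,0],"angular":[0,0,0]},
  {"hand":0.9,"offset":[0,0,0],"angular":[0,0,0]},
  {"hand":0.9,"offset":[0,0,0],"angular":[0,0,0]},
  {"hand":0.9,"offset":[0,0,0],"angular":[0,0,0]},
  {"hand":0.9,"offset":[0,0,0],"angular":[0,0,0]},
  {"hand":0.9,"offset":[0,0,0],"angular":[0,0,0]},
  {"hand":0.9,"offset":[0,0,0],"angular":[0,0,0]},
  {"hand":0.9,"offset":[0,0,0],"angular":[0,0,0]},
])

```text
time: 6.58
tool_pos: [0.4819, 0.1304, 0.0257]
tcp_rot: [2.852, 1.315, 0.017]
wrist_force: [3.7, 7.3, 3.1]
width: 0.899
```

Call:
drive_tool([
  {"hand":0.9,"offset":[0,0,0],"angular":[0,0,0]},
  {"hand":0.9,"offset":[0,0,0],"angular":[0,0,0]},
  {"hand":0.7,"offset":[0,0,0],"angular":[0,0,0]},
  {"hand":0.55,"offset":[0,0,0],"angular":[0,0,0]},
  {"hand":0.4,"offset":[0,0,0],"angular":[0,0,0]},
  {"hand":0.4,"offset":[0,0,0],"angular":[0,0,0]},
])

```text
time: 7.32
tool_pos: [0.4837, 0.1299, 0.0265]
tcp_rot: [2.85, 1.315, 0.021]
wrist_force: [7.3, 4.1, 2.6]
width: 0.402
```

```bash
python3 chk.py
```

```text
7.325 TCP local [-114.96126852   -0.19696382] 0.026469882346410015 [7.28344927 4.05139177 2.64779484] 0.4022517782437322
pull from image 70.22733312666624
```

The lever is closing. The leg slipped back about 1 mm, so I'll correct that and the sideways centring, then pinch shut.

Call:
drive_tool([
  {"hand":0.35,"offset":[-0.15,0.04,0],"angular":[0,0,0]},
  {"hand":0.3,"offset":[-0.26,0.08,0],"angular":[0,0,0]},
  {"hand":0.15,"offset":[-0.26,0.08,0],"angular":[0,0,0]},
  {"hand":0,"offset":[-0.26,0.08,0],"angular":[0,0,0]},
  {"hand":0,"offset":[-0.26,0.08,0],"angular":[0,0,0]},
  {"hand":0,"offset":[-0.26,0.08,0],"angular":[0,0,0]},
], force=40)

```text
time: 8.12
tool_pos: [0.4834, 0.13, 0.0269]
tcp_rot: [2.847, 1.315, 0.027]
wrist_force: [13.4, -0.4, -0.0]
width: 0.222
```

```bash
python3 chk.py; python3 look.py c4
```

```text
8.125 TCP local [-115.08579338    0.19292067] 0.026929162756516346 [ 1.34010680e+01 -3.87920836e-01 -3.75400988e-03] 0.22209610832033141
pull from image 70.42737619293635
8.275 [0.48333571 0.13003341 0.02690458] [13.93595962 -0.2995122  -1.39799555] 0.22791915648855968
```

View pics/c4.png

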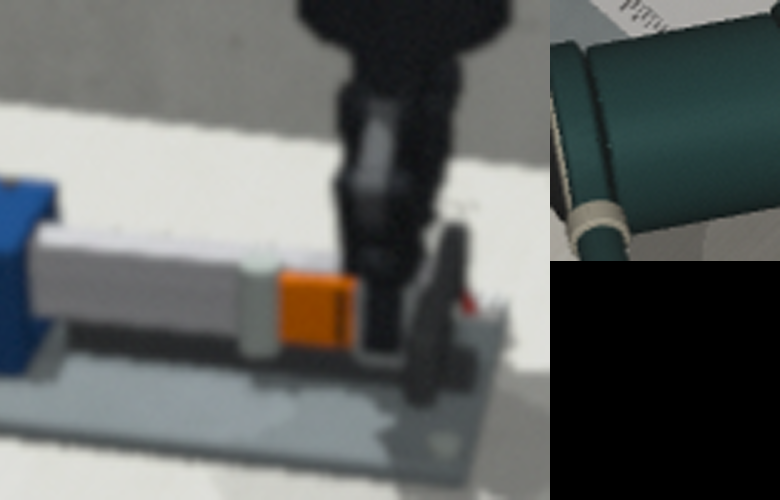

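The lever looks flat, with its orange face running parallel to the bar at (315,310). The leg is about 1 mm short of the mark and there's a sideways load of about 10 N, so I'll trim both and pinch a little harder.

Call:
drive_tool([
  {"hand":0,"offset":[0.05,-0.12,0],"angular":[0,0,0]},
  {"hand":0,"offset":[0.1,-0.27,0],"angular":[0,0,0]},
  {"hand":0,"offset":[0.1,-0.27,0],"angular":[0,0,0]},
  {"hand":0,"offset":[0.1,-0.27,0],"angular":[0,0,0]},
  {"hand":0,"offset":[0.1,-0.27,0],"angular":[0,0,0]},
], force=60)

```text
time: 8.9
tool_pos: [0.4824, 0.1283, 0.027]
tcp_rot: [2.85, 1.316, 0.022]
wrist_force: [7.4, 3.9, 6.6]
width: 0.213
```

```bash
python3 chk.py
```

```text
8.9 TCP local [-116.99573903   -0.23524604] 0.026969949523268363 [7.43453925 3.93576195 6.57271462] 0.2130603877273431
pull from image 72.32561281397051
```

Call:
drive_tool([
  {"hand":0,"offset":[0.05,0.05,0],"angular":[0,0,0]},
  {"hand":0,"offset":[0.05,0.05,0],"angular":[0,0,0]},
  {"hand":0,"offset":[0.05,0.05,0],"angular":[0,0,0]},
  {"hand":0,"offset":[0.05,0.05,0],"angular":[0,0,0]},
])

```text
time: 9.45
tool_pos: [0.4828, 0.1287, 0.0269]
tcp_rot: [2.85, 1.316, 0.022]
wrist_force: [6.6, 4.5, 5.6]
width: 0.213
```

```bash
python3 chk.py; python3 - <<'E'
from pr import *
d=bot.read_camera("scene")["frame"]
cr=lambda p:((p-[235,185])*8).round().tolist()
a=cv2.resize(d[185:240,235:335],None,fx=8,fy=8,interpolation=2);cv2.imwrite("pics/c5.png",a)
p=71.8
# lever outer-face corners for pivot at (3-p,10.5): root 8mm from pivot, end 53
for th in(0,.1,.2,.38):
  q=lambda r:(3-p-r*np.cos(th)-2.5*np.sin(th)*-1*-1, 10.5+r*np.sin(th)+2.5*np.cos(th))
  print(th,[cr(P(*q(r),z)) for r in(8,30,53) for z in(28,56)])
E
```

```text
9.45 TCP local [-116.38710415   -0.25913944] 0.026940378154469192 [6.58115254 4.50013427 5.56642883] 0.2131959203464611
pull from image 71.52065740652779
0 [[564.0, 261.0], [565.0, 153.0], [659.0, 272.0], [661.0, 163.0], [759.0, 282.0], [763.0, 173.0]]
0.1 [[564.0, 263.0], [565.0, 155.0], [657.0, 278.0], [659.0, 169.0], [755.0, 294.0], [759.0, 184.0]]
0.2 [[564.0, 265.0], [565.0, 157.0], [654.0, 284.0], [656.0, 175.0], [749.0, 305.0], [753.0, 195.0]]
0.38 [[563.0, 268.0], [564.0, 159.0], [645.0, 295.0], [647.0, 185.0], [733.0, 324.0], [736.0, 213.0]]
```

View pics/c5.png

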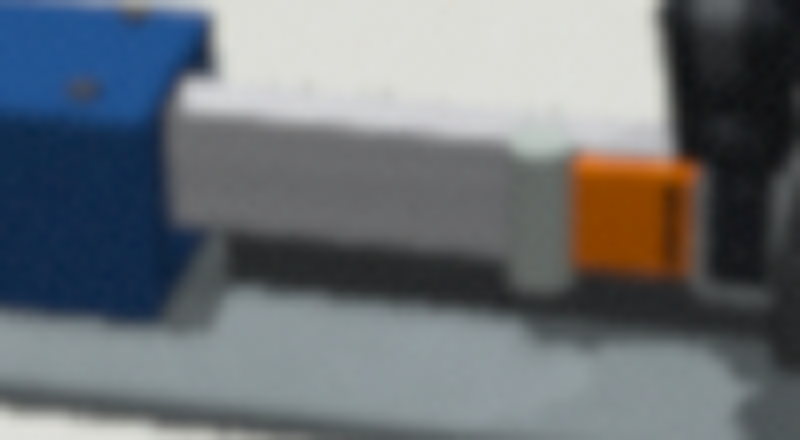

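The orange handle's lower edge runs from (575,268) to (690,276), parallel to the bar, so the lever is shut. The pull is 71.5 mm by image. I'll hand it in.

```bash
python3 -c "
from workcell import bot
print(bot.finish_job())"
```

```text
the job is handed in; nothing more can be done
None
```

I handed the job in at about 9.5 s, with the pointer on the red mark and the lever pinched shut at 60 N.

I drew the leg out by its crossbar with the lever open and held it there for just over a second. Then I closed the fingers on the lever and bar.

**Last checks:**
- **Leg position:** the crossbar's shift in the scene image gives 71.5 mm pulled, against 71.5–72 mm measured to the middle of the mark. The pointer itself was hidden in the last views, so this comes from the crossbar.
- **Lever:** its lower edge in the image runs parallel to the bar, as it should when fully shut.
- **Forces:** the wrist force was about 10 N.

**What disagreed or moved:**
- **Tool position:** this put the pull at about 72.4 mm, about 1 mm more than the image. The image figure is the better one, because the fingers shifted a little when they gripped.
- **Gripper opening:** it reads about 18 mm, though lever and bar together are 21 mm. I put this down to the pads giving and the opening reading not being linear.
- **During the squeeze:** the leg slipped back about 1 mm, then went about 0.5 mm past the mark as I trimmed it, and I corrected both.

I did not touch the clamp block, bolt, nut or spanner, though I didn't look at them again at the end.

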